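Open the latched massage-ball case on the yoga rack

ROBOT

A 6-joint arm with a two-finger parallel gripper is mounted at the origin on the work surface. World frame = base frame: x ahead of the robot, y to its left, z up, the work surface at z = 0. Lengths are in mm, angles in rad, forces in N, time in s.
With the tool pointing down it reaches from about 350 to 875 mm from the base axis. Payload 4.2 kg.
Tool frame: the origin (TCP) lies midway between the tips of the shut fingers; the grasp point (between the pads) lies 19 mm behind it; y points along the fingers, x is the direction in which the jaws open and shut, and the axes are right-handed (so a half turn about y gives the same grasp; the last joint's range is limited). The gripper opens to 85 mm and grips with 20 to 120 N. Pads are 22 mm wide; open, the fingers measure 114 mm over their backs; the gripper's body (76 mm by 85 mm) begins 54 mm behind the grasp point. The pads swing forward as they close: fully open they stand 13 mm farther back than shut.
Start: joints at [1.594, 0.385, 0.008, 0, -1.194, -0.259], TCP at [145.982, 607.691, 231.312] pointing down, gripper open.
Joint ranges: [-3.14, 3.14], [-1.21, 2.06], [-1.07, 1.41], [-3.16, 2.05], [-2.99, -0.16], [-3.1, 3.1]. Speed limits (rad/s): [2.79, 2.79, 3.14, 3.14, 3.14, 3.14].

INTERFACE

Orientations are given as a unit quaternion [x, y, z, w].
In Python, from bench import read_state, get_image, job_done gives the robot as it stands.
- The arm moves only by the tool play_rows, never from a script. Its argument "series" is a list of rows, each a list of 7 numbers: the shift along the tool's x, y, z in m, then the turn, a rotation vector about the tool's x, y, z in rad, then the finger opening in m, from 0 to 0.0854. In form: [[x, y, z, wx, wy, wz, claw], ...]. A call has 1 to 10 rows; each row shifts and turns the pose as measured when the row begins, along the tool's axes as they then stand; what a row does not reach is not made up. A row lasts 1/10 s, in which the tool goes at most 50 mm and 8.59 degrees, less where a joint would pass 70% of its speed; a pose out of reach is approached as far as the arm can. A call with a gripper value outside its range is refused whole. The fingers move at their own pace and stop on an object; the grip force is fixed at half the most. Time passes only in rows, so rows that do not move let the fingers close. It gives the time, the measured TCP pose, the force and the opening at its end, in the units of the state.
- read_state(): the state, without advancing time (a new reading comes with each control period).
- get_image(name): name is "scene" or "top" or "wrist"; returns a dict with "color" (420x560x3 uint8, red, green, blue), "intrinsics" (3x3 intrinsics, pixels), "origin" and "orientation" of the camera in the world. Camera axes: x right, y down, z forward; pixel columns grow to the right and rows downward; lengths in mm; the calibration is good to about 2 mm. A picture is of the moment at which its call begins. There is no depth.
- job_done(): hands the job in, once; it reports no verdict.
The state is a dict: "clock": time; "joints": joint angles; "joint_vel": joint speeds; "joint_efforts": joint torques, N m; "position": TCP position; "ee_rot": TCP orientation; "contact_force": force on the tool from outside, world axes, zero at the start; "wrist_torque": the same for the moment, N m; "gripper_width": finger opening in mm.
Only numpy, scipy, OpenCV 4.12 (cv2) and the standard library are available. Lean on these libraries where they do the work, as an engineer would, in place of code of your own. Each camera call takes 0.05 s, during which the arm holds its last target. There are 200 camera calls.

TASK

Two wooden cases with sliding covers stand on the rack's upper tier; open the longer one so that the massage balls in it can be taken out: press its steel release tab down and, keeping it pressed, push the cover along its rails away from the tab's end of the case until it is fully open, then let go. Leave the shorter case shut.

Things in the scene. Friction and masses are not known exactly. Their poses are not given: they have to be found in the camera images.
- long_pad (a point): Middle of the flat top of the longer case's steel tab, moving with it: 64 mm above the rack's tier, 30 mm in from the case's end, on its middle line. Axes: x level, the way the cover opens, y across, z up. Flat area 36 (x) by 46 mm (y), 12 mm above the cover; at its +x edge, 18 mm from the point, a ridge to push on, 8 mm thick, 14 mm higher. Side rails: 57 mm above the tier, 15 mm clear of the tab.
- long_tab (a joint): How far that tab is pressed down, m: 0 up, stop 0.010. Its spring takes about 2.5 N to start, 6.5 N at the stop. The latch frees the cover only while the tab is over 4 mm down: aim for 6 to 8 mm and keep it down for at least the first 25 mm of the slide.
- long_cover (a joint): Slide of the longer case's cover, m: 0 shut and latched, stop 0.070 fully open; needs about 2 N, stays where left, carries the tab along. The longer case: pale wood, 240 x 100 x 57 mm, fixed on the rack's upper tier (130 mm above the table), left or right, its tab's end towards the robot; cover of darker wood between two side rails.
- short_cover (a joint): The same for the shorter case, 150 mm long and otherwise alike, on the other side of the tier: 0 shut, stop 0.045. To be left shut.

How it is judged (in metres and radians):
On the way:
1. the longer case's tab is pressed down (more than 3 mm) while its cover is still at the shut end (under 10 mm open) (value of joint long_tab above 0.003 m and value of joint long_cover below 0.01 m).
At the end, for the whole second after the job is handed in: The longer case's cover is open by at least 55 of its 70 mm and at rest, its tab is let go and has sprung back up (within 3 mm), and the shorter case's cover is shut (within 10 mm) (value of joint long_cover above 0.055 m and value of joint long_tab below 0.003 m and velocity of joint long_cover below 0.01 m/s and value of joint short_cover below 0.01 m); the robot touches nothing.
It fails at once if the shorter case's cover is slid open (more than 10 mm) (value of joint short_cover above 0.01 m).
It also fails if it takes over 32 s, if anything falls off the work surface, if the arm or the gripper's body presses on something with over 40 N, if the wrist force passes 120 N, or if a joint passes its speed limit or range.

## Working session

There is one attempt and no reset: what is moved stays moved. The work goes in short steps, Python scripts to look and compute and a tool call to move; the robot and the scene stay as the last step left them, time stands still between calls to the robot, and variables do not carry over. Pictures are saved under pics/ and viewed, about 8 in all and at most 12, crops included, and the job is handed in when it is done.

Besides the shell and the picture viewer there is one more tool, called after "Call:" as name([rows], argument=value, ...), one row to a line, values as JSON. play_rows: Moves the arm, as the interface text tells. Its arguments: {"type":"object","properties":{"series":{"type":"array","items":{"type":"array","items":{"type":"number"}}}},"required":["series"]}

```bash
mkdir -p pics
cat > h.py <<'E'
import numpy as np, cv2
from scipy.spatial.transform import Rotation as R
from bench import read_state, get_image, job_done
def snap(name,fn,crop=None,scale=1):
    im=get_image(name); c=im["color"][:,:,::-1]
    if crop: x0,y0,x1,y1=crop; c=c[y0:y1,x0:x1]
    cv2.imwrite(fn,cv2.resize(c,None,fx=scale,fy=scale,interpolation=cv2.INTER_CUBIC)); return im
def pix(im,u,v,z):
    K=np.array(im["intrinsics"]);q=im["orientation"]
    M=R.from_quat(q).as_matrix() if np.size(q)==4 else np.array(q)
    d=M@np.linalg.solve(K,[u,v,1]);o=np.array(im["origin"]);return o+d*(z-o[2])/d[2]
def proj(im,p):
    K=np.array(im["intrinsics"]);q=im["orientation"]
    M=R.from_quat(q).as_matrix() if np.size(q)==4 else np.array(q)
    c=K@(M.T@(np.array(p)-np.array(im["origin"])));return c[:2]/c[2]
E
python3 - <<'E'
from h import *
s=read_state();print(s)
for n in("top","scene"):
    im=snap(n,f"pics/{n}0.png",scale=1.4);print(n,im["origin"],im["orientation"],im["intrinsics"])
E
```

```text
{'clock': 0.0, 'joints': array([ 1.59356307e+00,  3.85538030e-01,  6.61244912e-03, -5.27397593e-04,
       -1.19399410e+00, -2.58592877e-01]), 'joint_vel': array([ 0.00063934,  0.00103806, -0.00024517,  0.00183235, -0.00089794,
       -0.00065488]), 'joint_efforts': array([ 5.20794492e-04, -3.92286122e+01,  1.88404602e+01,  4.18648392e+00,
       -4.60652547e-03,  2.60672124e-06]), 'position': array([145.87064495, 607.12839139, 230.2233187 ]), 'ee_rot': array([ 0.43824353, -0.55489454,  0.55588629, -0.43706417]), 'contact_force': array([ 0.1633486 , -0.2742131 , -0.23747097]), 'wrist_torque': array([-0.03914287, -0.01131593,  0.0014579 ]), 'gripper_width': 85.53868305504655}
top [ 3.39652260e+02 -5.45432221e-01  1.24853724e+03] [ 0.71029559 -0.69824401  0.0719839  -0.05247664] [[503.19528108   0.         281.15088634]
 [  0.         503.19528108 215.43989961]
 [  0.           0.           1.        ]]
scene [983.41813834  44.81345737 726.7087248 ] [ 0.62513196  0.69865245 -0.26124477 -0.22988247] [[439.21514129   0.         275.02036717]
 [  0.         439.21514129 213.09293085]
 [  0.           0.           1.        ]]
```

View pics/top0.png

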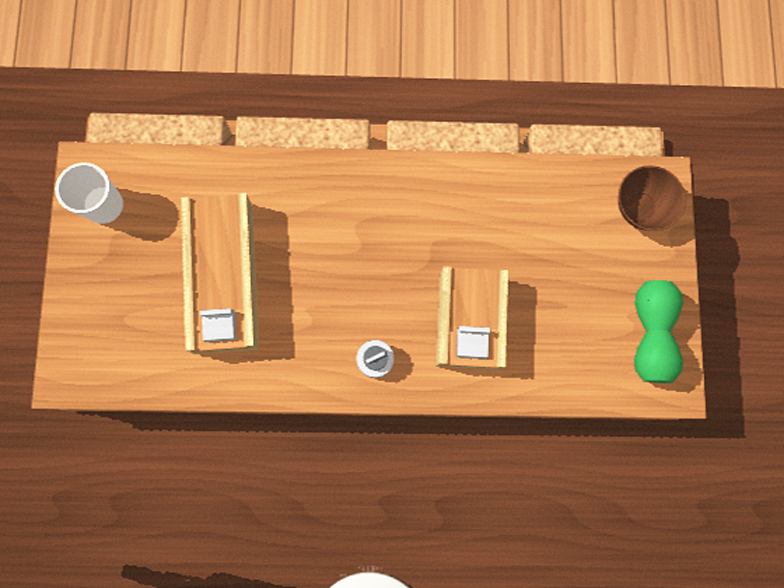

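View pics/scene0.png

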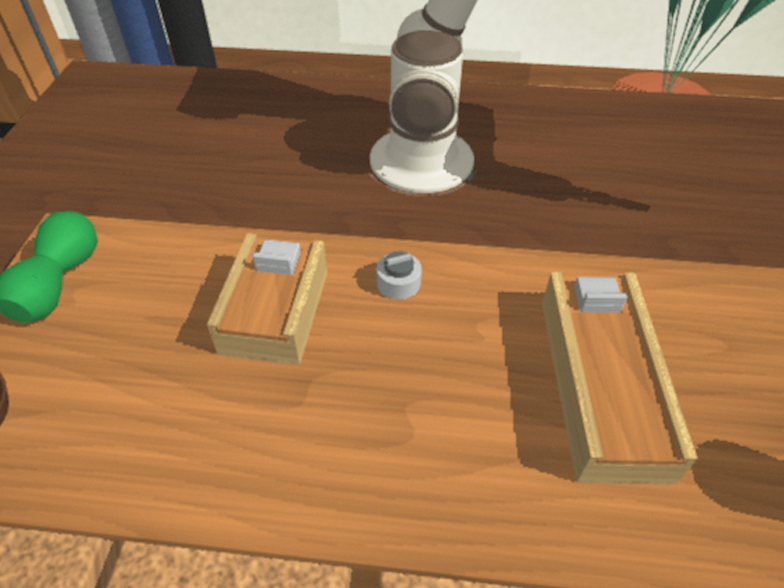

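The long case is on the left (+y), with its pad at about (217,328) in the enlarged top view and (598,287) in the scene view. The short case is on the right.

Run:
```python
from h import *
im=get_image("top");f=lambda u,v,z:pix(im,u/1.4,v/1.4,z).round(1)
P=dict(nl=(186,350,187),nr=(254,347,187),fl=(181,198,187),fr=(247,194,187))
for k,v in P.items():print(k,f(*v))
for p in[(201,317),(233,314),(204,342),(235,339)]:print('pad',f(*p,194))
print('ridge',f(199,311,208),f(232,309,208))
nl,nr,fl,fr=[f(*P[k])for k in P]
a=(fl+fr-nl-nr)/2;print(np.linalg.norm(a),np.linalg.norm(nl-nr),np.degrees(np.arctan2(a[1],a[0])))
a/=np.linalg.norm(a);pad=(nl+nr)/2+30*a;pad[2]=194;print('pad',pad)
s=get_image("scene");print(proj(s,pad)*1.4,proj(s,nl)*1.4,proj(s,fr)*1.4)
print(R.from_quat(read_state()["ee_rot"]).as_matrix().round(3))
w=snap("wrist","pics/wrist0.png");print(w["origin"],R.from_quat(w["orientation"]).as_matrix().round(2))
```

```text
nl [449.2 281.8 187. ]
nr [455.5 180.6 187. ]
fl [686.4 305.2 187. ]
fr [695.4 203.3 187. ]
pad [498.6 260.9 194. ]
pad [504.  213.3 194. ]
pad [460.9 254.1 194. ]
pad [466.2 208.3 194. ]
ridge [505.4 260.9 208. ] [509.4 212.4 208. ]
239.6610210276172 101.39590721523233 5.519096466196495
pad [482.21092594 234.08532527 194.        ]
[598.21783013 285.81051359] [634.27556563 272.51738639] [588.34356902 454.48757638]
[[-0.234 -0.     0.972]
 [-0.972 -0.001 -0.234]
 [ 0.001 -1.     0.   ]]
[209.43356673 591.90131318 373.07343036] [[-0.23 -0.94 -0.25]
 [-0.97  0.23  0.06]
 [ 0.    0.26 -0.97]]
```

The measured size is 240 × 101 mm, which matches the longer case. The pad is at about (482, 234, 194), with the case axis at about +5.4°. The tool needs to turn +19°, then go above the pad with its fingers shut.

Call:
play_rows([
  [0,-0.012,0,0,-0.11,0,0],
  [0,-0.012,0,0,-0.11,0,0],
  [0,-0.01,0,0,-0.11,0,0],
  [0.02,0,0.015,0,0,0,0],
  [0.036,0,0.027,0,0,0,0],
  [0.036,0,0.027,0,0,0,0],
  [0.036,0,0.027,0,0,0,0],
  [0.036,0,0.027,0,0,0,0],
  [0.036,0,0.027,0,0,0,0],
  [0.036,0,0.027,0,0,0,0],
])

```text
clock: 1.25
position: [350.3, 388.1, 263.9]
ee_rot: [0.53, -0.469, 0.47, -0.528]
contact_force: [1.1, 0.2, 0.8]
gripper_width: 0.1
```

Call:
play_rows([
  [0.034,0,0.0225,0,0.02,0,0],
  [0.034,0,0.0225,0,0,0,0],
  [0.034,0,0.0225,0,0,0,0],
  [0.034,0,0.0225,0,0,0,0],
  [0.025,0,0.015,0,0,0,0],
  [0.005,0,0.003,0,0,0,0],
  [0,0,0,0,0,0,0],
])

```text
clock: 1.95
position: [480.8, 222.4, 264.6]
ee_rot: [0.523, -0.476, 0.478, -0.521]
contact_force: [-0.2, -0.3, 0.8]
gripper_width: 0.2
```

Run:
```python
from h import *
s=read_state();print(s["clock"],s["position"],R.from_quat(s["ee_rot"]).as_matrix().round(3))
w=snap("wrist","pics/wrist1.png",scale=1.4)
p=np.array([482.2,234.1,194]);print(proj(w,p)*1.4, proj(w,s["position"])*1.4, proj(w,p+[18,0,0])*1.4)
np.save("w1.npy",w,allow_pickle=True)
```

```text
1.95 [480.75690399 222.37633034 264.63562452] [[ 0.09  -0.     0.996]
 [-0.996 -0.003  0.09 ]
 [ 0.003 -1.    -0.001]]
[357.34629595 299.24363936] [381.80040971 366.18775202] [360.25361044 262.6630836 ]
```

View pics/wrist1.png

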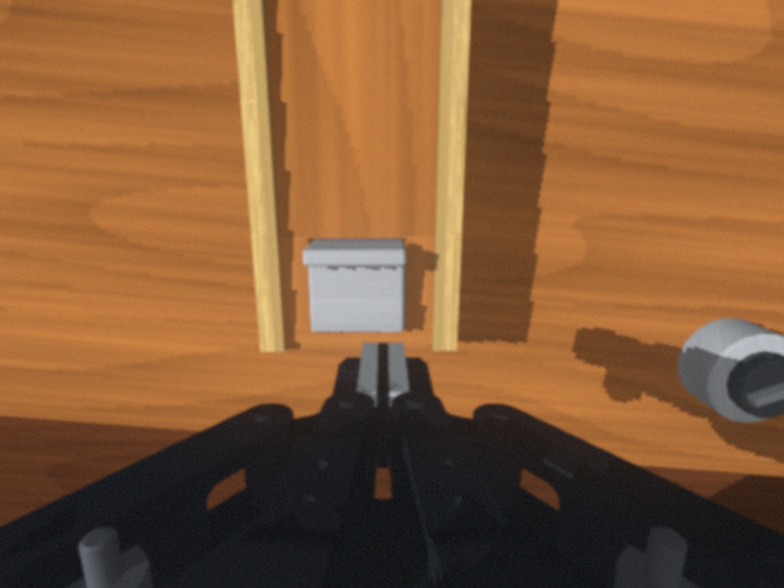

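The wrist view shows the flat pad centred at (357,300), and I predicted (357,299). The ridge is level in the picture, so the tool is aligned. I'll centre over the pad and descend to just above it.

Call:
play_rows([
  [-0.006,0,0.001,0,0,0,0],
  [-0.006,0.01,0.0015,0,0,0,0],
  [0,0.02,0,0,0,0,0],
  [0,0.02,0,0,0,0,0],
  [0,0.012,0,0,0,0,0],
  [0,0,0,0,0,0,0],
  [0,0,0,0,0,0,0],
])

```text
clock: 2.7
position: [478.2, 244.1, 198.0]
ee_rot: [0.526, -0.473, 0.474, -0.524]
contact_force: [1.1, -0.4, 0.6]
gripper_width: -0.1
```

Call:
play_rows([
  [0.009,0,0.002,0,0,0,0],
  [0,0,0,0,0,0,0],
  [0,0,0,0,0,0,0],
])

```text
clock: 3.0
position: [481.6, 236.2, 199.4]
ee_rot: [-0.525, 0.473, -0.474, 0.526]
contact_force: [-0.2, -0.1, -0.2]
gripper_width: -0.2
```

Run:
```python
from h import *
s=read_state();print(s["clock"],s["position"],s["joint_vel"].round(3))
w=snap("wrist","pics/wrist2.png",(120,130,400,330),2.5)
f=lambda q:(proj(w,q)-[120,130])*2.5
print(f([482.2,234.1,194]),f(s["position"]))
s=read_state();print(s["clock"],s["position"],s["joint_vel"].round(3))
```

```text
3.0 [481.64436455 236.19572045 199.42436283] [-0.005 -0.009  0.004  0.002 -0.006  0.004]
[392.77073589 315.48299994] [381.704143   328.88839866]
3.05 [481.66538851 236.1464336  199.496624  ] [ 0.001  0.001 -0.001  0.     0.004 -0.002]
```

View pics/wrist2.png

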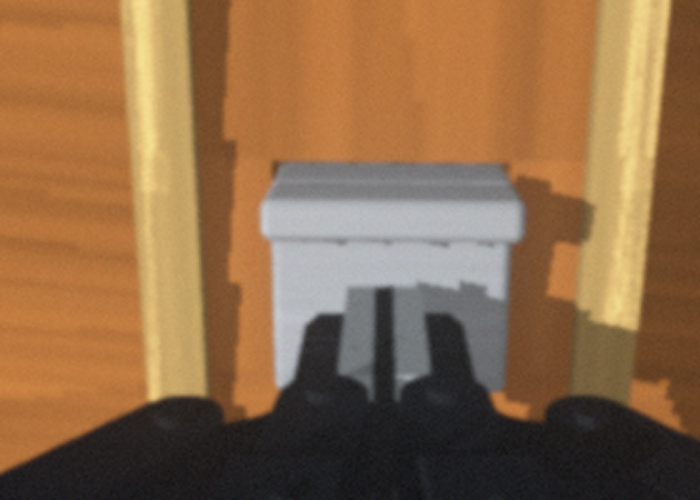

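The tip is about 1.5 mm left of the pad's middle (384 against 391 px) and about 9 mm short of the ridge. That's good enough to press.

Call:
play_rows([
  [0.001,0.005,0,0,0,0,0],
  [0,0.004,0,0,0,0,0],
  [0,0.002,0,0,0,0,0],
  [0,0,0,0,0,0,0],
])

```text
clock: 3.45
position: [482.3, 235.2, 189.7]
ee_rot: [-0.524, 0.472, -0.474, 0.527]
contact_force: [-1.9, 1.2, 3.4]
gripper_width: 0.1
```

Call:
play_rows([
  [0,0.002,0,0,0,0,0],
  [0,0.001,0,0,0,0,0],
  [0,0,0,0,0,0,0],
])

```text
clock: 3.75
position: [482.4, 235.3, 187.6]
ee_rot: [-0.524, 0.472, -0.474, 0.527]
contact_force: [-1.6, -0.7, 4.0]
gripper_width: -0.0
```

Call:
play_rows([
  [0,0.0015,0,0,0,0,0],
  [0,0,0,0,0,0,0],
  [0,0,0,0,0,0,0],
])

```text
clock: 4.05
position: [482.6, 235.2, 186.7]
ee_rot: [-0.524, 0.472, -0.474, 0.527]
contact_force: [-1.7, -0.7, 4.8]
gripper_width: -0.1
```

Run:
```python
from h import *
for i in range(5):
    s=read_state();print(s["clock"],s["position"].round(1),s["contact_force"].round(1)); w=get_image("wrist")
```

```text
4.05 [482.6 235.2 186.7] [-1.7 -0.7  4.8]
4.1 [482.6 235.3 186.7] [-2.6 -0.6  4.8]
4.15 [482.6 235.3 186.7] [-1.5 -0.2  5.2]
4.2 [482.6 235.3 186.7] [-1.7 -0.1  5.3]
4.25 [482.6 235.3 186.6] [-1.7 -0.1  5. ]
```

The force of about 5.0 N and the position 7.3 mm below the pad's nominal height both put the tab 6–7 mm down. Now I'll push along the rails.

Call:
play_rows([
  [0,0,0.004,0,0,0,0],
  [0,0,0.004,0,0,0,0],
  [0,0,0.004,0,0,0,0],
  [0,0,0.004,0,0,0,0],
])

```text
clock: 4.7
position: [499.2, 236.8, 186.7]
ee_rot: [-0.524, 0.472, -0.474, 0.527]
contact_force: [-1.8, -0.2, 5.3]
gripper_width: -0.0
```

Call:
play_rows([
  [0,0,0.005,0,0,0,0],
  [0,0,0.005,0,0,0,0],
  [0,0,0.005,0,0,0,0],
  [0,0,0.005,0,0,0,0],
  [0,0,0,0,0,0,0],
])

```text
clock: 5.2
position: [522.0, 239.0, 186.5]
ee_rot: [-0.524, 0.472, -0.474, 0.527]
contact_force: [-1.3, -0.5, 3.1]
gripper_width: 0.2
```

Run:
```python
from h import *
s=read_state();print(s["clock"],s["position"],s["contact_force"])
w=snap("wrist","pics/wrist3.png",(120,130,400,330),2.5)
```

```text
5.2 [521.97277169 239.0074035  186.53476903] [-1.34007123 -0.48403793  3.09499907]
```

View pics/wrist3.png

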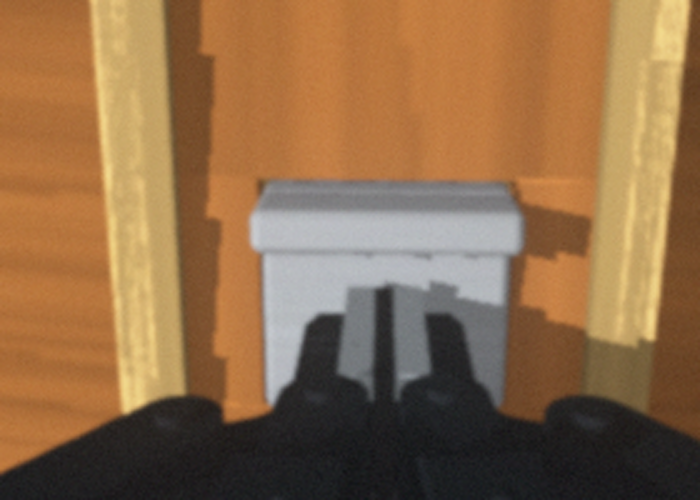

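The pad is moving with the fingers, carried by friction, and the ridge is still about 7 mm ahead. The cover is about 39 mm open. I'll continue, adding a little downward pressure.

Call:
play_rows([
  [0,0.0005,0.005,0,0,0,0],
  [0,0,0.005,0,0,0,0],
  [0,0,0.005,0,0,0,0],
  [0,0,0.005,0,0,0,0],
  [0,0,0.004,0,0,0,0],
  [0,0,0,0,0,0,0],
])

```text
clock: 5.85
position: [546.6, 241.4, 186.6]
ee_rot: [-0.525, 0.472, -0.474, 0.527]
contact_force: [-1.4, -0.6, 5.4]
gripper_width: 0.0
```

Call:
play_rows([
  [0,0,0.004,0,0,0,0],
  [0,0,0.003,0,0,0,0],
  [0,0,0,0,0,0,0],
])

```text
clock: 6.15
position: [553.3, 242.0, 186.4]
ee_rot: [-0.525, 0.472, -0.474, 0.526]
contact_force: [-0.5, -0.3, 4.6]
gripper_width: 0.1
```

Call:
play_rows([
  [0,0,0.003,0,0,0,0],
  [0,0,0.003,0,0,0,0],
  [0,0,0.002,0,0,0,0],
  [0,0,0,0,0,0,0],
])

```text
clock: 6.55
position: [559.1, 242.4, 185.7]
ee_rot: [0.527, -0.473, 0.473, -0.524]
contact_force: [-1.8, -0.8, 5.0]
gripper_width: 0.1
```

Call:
play_rows([
  [0,0,0.002,0,0,0,0],
  [0,0,0.002,0,0,0,0],
  [0,0,0,0,0,0,0],
])

```text
clock: 6.85
position: [560.3, 242.5, 185.0]
ee_rot: [0.529, -0.475, 0.471, -0.522]
contact_force: [-1.9, -0.1, 4.8]
gripper_width: -0.1
```

Run:
```python
from h import *
s=read_state();print(s["clock"],s["position"],s["contact_force"])
w=snap("wrist","pics/wrist4.png",(120,130,400,330),2.5)
```

```text
6.85 [560.31495523 242.52941818 184.99709265] [-1.85014844 -0.08957815  4.75593365]
```

View pics/wrist4.png

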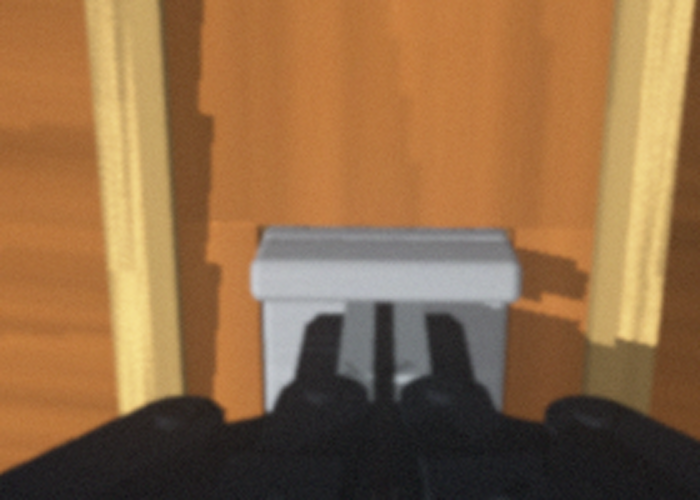

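The fingers are now against the ridge and the cover is at its stop. I'll lift straight up so friction doesn't drag the cover back.

Call:
play_rows([
  [0,-0.004,-0.001,0,0,0,0],
  [0,-0.006,0,0,0,0,0],
  [0,-0.01,0,0,0,0,0],
  [0,-0.02,0,0,0,0,0],
  [0,-0.025,-0.01,0,0,0,0],
  [0,-0.025,-0.02,0,0,0,0],
  [0,-0.01,-0.03,0,0,0,0],
  [0,0,-0.03,0,0,0,0],
  [0,0,-0.03,0,0,0,0],
  [0,0,0,0,0,0,0],
])

```text
clock: 7.9
position: [437.6, 230.6, 288.4]
ee_rot: [0.529, -0.477, 0.47, -0.521]
contact_force: [0.5, -0.3, 0.3]
gripper_width: -0.3
```

Run:
```python
from h import *
s=read_state();print(s["clock"],s["position"],s["contact_force"])
im=snap("scene","pics/scene1.png",scale=1.4)
f=lambda q:proj(im,q)*1.4
a=np.array([.9954,.096,0]);p=np.array([482.2,234.1,194])
for d in(55,70):print(d,f(p+d*a),f(p+(d+22)*a+[0,0,14]))
snap("wrist","pics/wrist5.png",scale=1.2)
```

```text
7.9 [437.60898602 230.61435979 288.41479462] [ 0.51731465 -0.28340549  0.34527627]
55 [608.6749287  322.95048895] [616.80536019 330.99042128]
70 [611.71834582 333.77364402] [620.09060819 342.35598665]
```

View pics/scene1.png

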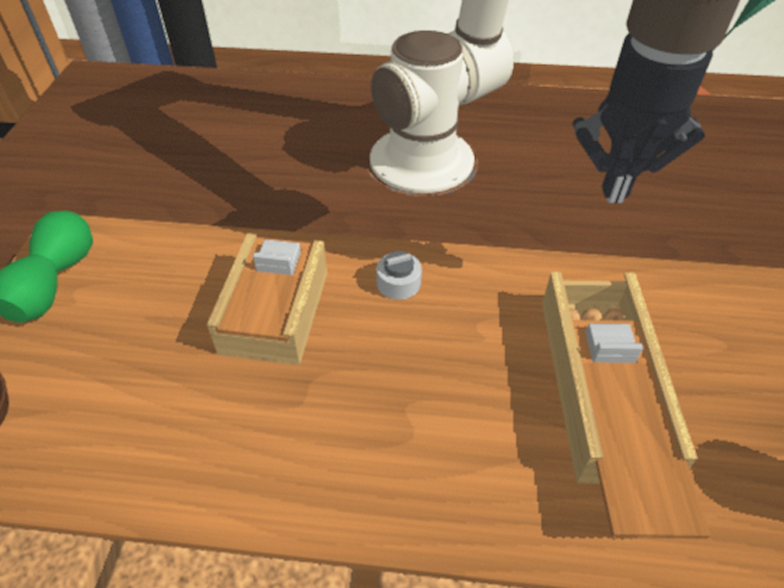

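The scene view shows the pad centre at about (611,334), matching the (612,334) predicted for 70 mm. The massage balls are exposed, the tab is up, the short case is unchanged and the arm is clear. Handing in.

```bash
python3 -c "
from bench import *
print(read_state()['joint_vel'].round(3)); print(job_done())"
```

```text
[-0.014  0.036  0.019  0.003  0.004  0.001]
the job is handed in; nothing more can be done
None
```

The longer case is open by about its full 70 mm, and I handed the job in at about 8 s of robot time; the hand-in gives no verdict. I pressed its tab 6–7 mm down (about 5 N), slid the cover to its stop with the tab held down, then lifted straight off and backed the arm away.

- **Cover:** in the last scene picture the pad sits at about (611,334). The position predicted for 70 mm is (612,334), and for 55 mm (609,323). The massage balls are visible.
- **Tab:** it looks sprung back up. I judged this by eye only.
- **Shorter case:** it looks the same as at the start, still shut.
- **Contact:** the arm is well clear, with about 0.7 N of force on the tool, which is within the noise.

- **Stop not felt:** the horizontal force never rose clearly above about 2 N. I took the cover to be at its stop because the last 4 mm of pushing moved the tool only about 1 mm, and the picture confirmed it.
- **Overshoot:** one sideways move on the approach went about 10 mm too far. I corrected it before touching anything.

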